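Take the left-hand nut off the fret grinder

TASK

The grinding wheel of the green fret grinder needs changing: unscrew the square brass cap nut from its spindle - the thread is left-handed, so it loosens clockwise seen from above - following it up by feel as it climbs and never forcing the thread, and lift it off once it is free. Set it down gently, upright, in the empty blue-lined box of the wooden sorting tray and let go, leaving everything else where it is.

Things in the scene. Friction and masses are not known exactly. Their poses are not given: they have to be found in the camera images.
- nut_center (a point): centre (half-way up) of the square brass cap nut: 38 x 38 mm across flats, 44 mm tall, closed top, about 0.2 kg. z up along the spindle; x, y normal to the flats. Grip any two opposite flats (38 mm); a quarter turn gives the same grasp. Left-hand thread: clockwise seen from above (yaw decreasing) loosens and raises it, anticlockwise tightens. Stays put when released on the thread.
- nut: the same nut; origin at the centre of its underside. It is screwed on by an unknown 0.55 to 0.75 turn, a coarse thread: it climbs a few mm as it is unscrewed and must be followed up by feel; once free it lifts straight off without resistance. Play on the spindle: about 1 mm sideways, 1 mm axially. More than 40 N between nut and grinder spoils the thread (wrong way, pulling or pushing while engaged).
- grinder: fixed bench grinder, upright locked spindle: green housing 200 x 200 x 66 mm, on it a brick-red wheel, 140 mm diameter, its top 94 mm above the table, then a steel flange and a spring washer of 50 mm diameter, then the nut. Origin: centre of the underside, on the spindle axis, at table height; z up.
- spindle_seat (a point): on the spindle axis, top of the pressed-down spring washer, 100 mm above the table: the nut's underside is 0 to 1.5 mm above it at the start. The washer pushes the nut up with about 7 N and follows it for the first 3 mm. The threaded spindle (27 mm diameter) ends 24 mm above this point.
- empty_box_floor (a point): centre of the floor of the empty, blue-lined wooden box, 18 mm above the table; inside 116 x 116 mm, walls 6 mm thick, 34 mm high above the floor, sides along its x and y. One of four equal boxes, 131 mm apart, two by two on the tray board; the other three hold fret wire. Fixed.
- mallet_center (a point): fretting mallet lying on the table, 215 mm long, wooden handle, steel head with yellow and white faces: bystander
- glue_center (a point): glue bottle standing, 56 mm diameter, 130 mm tall: bystander
- file_center (a point): fret file set in a dark wooden block, 30 x 150 x 28 mm, flat on the table: bystander
There are look-alikes about, which are no part of the job. There is more than one size of the nut; the job needs the middle-sized.

How it is judged:
On the way:
1. the nut is off the spindle: its centre more than 55 mm above the spindle seat (z of nut_center in the frame of spindle_seat above 0.055 m), for 0.1 s.
At the end, for the whole second after the job is handed in: The nut stands upright (within 0.15 rad) and at rest on the floor of the empty blue-lined box, its centre within 45 mm of the box's centre along each side and less than 28 mm above the floor, released (x of nut_center in the frame of empty_box_floor between -0.045 and 0.045 m and y of nut_center in the frame of empty_box_floor between -0.045 and 0.045 m and z of nut_center in the frame of empty_box_floor below 0.028 m and angle between nut_center's own z axis and vertical below 0.15 rad and linear speed of nut below 0.02 m/s); the robot touches nothing.
It fails at once if the thread is forced: more than 40 N between nut and grinder (contact force between nut and grinder above 40 N).
It fails at once if the nut is dropped or thrown: moving faster than 0.7 m/s while not held (contact force between the fingers and nut below 0.5 N and linear speed of nut above 0.7 m/s).
It fails at once if a bystander (mallet, glue bottle, file) is moved more than 25 mm (distance of any of mallet_center, glue_center, file_center from where it was at the start of the episode above 0.025 m).
It also fails if it takes over 67 s, if anything falls off the work surface, if the arm or the gripper's body presses on something with over 40 N, if the wrist force passes 120 N, or if a joint passes its speed limit or range.

ROBOT

A 7-joint arm with a two-finger parallel gripper is mounted at the origin on the work surface. World frame = base frame: x ahead of the robot, y to its left, z up, the work surface at z = 0. Lengths are in m, angles in rad, forces in N, time in s.
With the tool pointing down it reaches from about 0.425 to 0.925 m from the base axis. Payload 6.8 kg.
Tool frame: the origin (TCP) lies on the centre line of the jaws, within the pads' length; the fingertips stand 11 mm ahead of it and the grasp point (between the pads) lies 8 mm behind it; z points along the fingers, y is the direction in which the jaws open and shut (so a half turn about z gives the same grasp; the last joint's range is limited). The gripper opens to 85 mm and grips with 20 to 120 N. Pads are 22 mm wide; open, the fingers measure 114 mm over their backs; the gripper's body (76 mm by 85 mm) begins 54 mm behind the grasp point. The pads swing forward as they close: fully open they stand 13 mm farther back than shut.
Start: joints at [-1.453, 0.477, 0.022, 1.555, -0.011, 1.109, -0.083], TCP at [0.151, 0.658, 0.242] pointing down, gripper open.
Joint ranges: [-2.96, 2.96], [-0.34, 2.1], [-1.41, 1.46], [0.24, 2.44], [-1.37, 4.51], [0.17, 1.92], [-2.96, 2.96]. Speed limits (rad/s): [2.39, 2.39, 3.14, 3.14, 3.14, 3.14, 3.14].

INTERFACE

Orientations are given as a rotation vector (axis times angle).
In Python, from bench import r gives the robot as it stands.
- The arm moves only by the tool send_rows, never from a script. Its argument "deltas" is a list of rows, each a list of 7 numbers: the opening, from 0 (shut) to 1 (fully open), then the shift along the tool's x, y, z as a fraction of full scale, then the turn, a rotation vector about the tool's x, y, z as a fraction of full scale. In form: [[hand, x, y, z, ax, ay, az], ...]. A call has 1 to 20 rows; each row is the pose to reach, as a shift and turn from the pose commanded when the call began, along the tool's axes at that moment, turning the shorter way round; what a row does not reach only later rows make up. Full scale, the value 1, is 150 mm for a shift and 180 degrees for a turn. A row lasts 1/12 s, in which the tool goes at most 41.7 mm and 7.16 degrees, less where a joint would pass 70% of its speed; a pose out of reach is approached as far as the arm can. A call with a number of a shift or a turn outside -1 to 1 is refused whole. A call with a gripper value outside its range is refused whole. The fingers move at their own pace and stop on an object; "squeeze" is the grip in N (left out, the last holds). Time passes only in rows, so rows that repeat a pose let the fingers close. It gives the time, the measured TCP pose, the force and the opening at its end, in the units of the state.
- r.get_obs(): the state, without advancing time (a new reading comes with each control period).
- r.grab_frame(name): name is "side" or "top"; returns a dict with "pixels" (400x640x3 uint8, red, green, blue), "camera_matrix" (3x3 intrinsics, pixels), "dist_coeffs" ([k1, k2, p1, p2, k3] as OpenCV has them; the pictures are not rectified), "rvec" (rotation vector, rad) and "tvec" (3), from world to camera coordinates, as OpenCV has them. Camera axes: x right, y down, z forward; pixel columns grow to the right and rows downward; lengths in m; the calibration is good to about 2 mm. A picture is of the moment at which its call begins. There is no depth.
- r.hand_in(): hands the job in, once; it reports no verdict.
The state is a dict: "clock": time; "joints": joint angles; "qvel": joint speeds; "tau": joint torques, N m; "tcp_pos": TCP position; "orientation": TCP orientation; "contact_force": force on the tool from outside, world axes, zero at the start; "moment": the same for the moment, N m; "grip_width": finger opening in m.
Only numpy, scipy, OpenCV 4.12 (cv2) and the standard library are available. Lean on these libraries where they do the work, as an engineer would, in place of code of your own. Each camera call takes 0.05 s, during which the arm holds its last target. There are 200 camera calls.

## Working session

There is one attempt and no reset: what is moved stays moved. The work goes in short steps, Python scripts to look and compute and a tool call to move; the robot and the scene stay as the last step left them, time stands still between calls to the robot, and variables do not carry over. Pictures are saved under pics/ and viewed, about 8 in all and at most 12, crops included, and the job is handed in when it is done.

Besides the shell and the picture viewer there is one more tool, called after "Emit:" by a JSON object that holds its "fn" and its "kwargs". send_rows: Moves the arm, as the interface text tells. Shift numbers are shares of 150 mm and turn numbers shares of 180 degrees, none past 1 either way. Its arguments: {"type":"object","properties":{"deltas":{"type":"array","items":{"type":"array","items":{"type":"number"}}},"squeeze":{"type":"number"}},"required":["deltas"]}

```bash
mkdir -p pics; ls
cat > h.py <<'E'
import numpy as np,cv2
from bench import r
from scipy.spatial.transform import Rotation as R
def grab(n,fn=None):
    f=r.grab_frame(n)
    if fn: cv2.imwrite('pics/'+fn,f['pixels'][:,:,::-1])
    return f
def ray(f,uv):
    p=cv2.undistortPoints(np.array(uv,float).reshape(-1,1,2),np.array(f['camera_matrix']),np.array(f['dist_coeffs'])).reshape(-1,2)
    M=cv2.Rodrigues(np.array(f['rvec'],float))[0]; t=np.array(f['tvec'],float).ravel()
    return -M.T@t, np.c_[p,np.ones(len(p))]@M
def plane(f,uv,z):
    c,d=ray(f,uv); return c+d*((z-c[2])/d[:,2])[:,None]
def proj(f,P):
    return cv2.projectPoints(np.array(P,float).reshape(-1,1,3),np.array(f['rvec'],float),np.array(f['tvec'],float),np.array(f['camera_matrix']),np.array(f['dist_coeffs']))[0].reshape(-1,2)
E
python3 - <<'E'
from h import *
for n in('side','top'):
    f=grab(n,n+'0.png'); print(n,ray(f,[[320,200]]))
o=r.get_obs(); print({k:np.round(v,3) for k,v in o.items()})
print(R.from_rotvec(o['orientation']).as_matrix().round(3))
E
```

```text
pics
side (array([ 0.23469999, -0.73928503,  0.58026186]), array([[ 0.33916821,  0.79397415, -0.50476577]]))
top (array([ 0.41326963, -0.04368251,  1.23157642]), array([[ 0.14022054,  0.00670467, -0.99012194]]))
{'clock': np.float64(0.1), 'joints': array([-1.453,  0.478,  0.022,  1.556, -0.011,  1.109, -0.083]), 'qvel': array([-0.001, -0.001,  0.001, -0.003, -0.   , -0.003,  0.001]), 'tau': array([ 4.0000e-03, -5.9776e+01,  1.6130e+00, -2.8195e+01,  1.3000e-02,
        5.0000e-03,  0.0000e+00]), 'tcp_pos': array([0.151, 0.657, 0.241]), 'orientation': array([-3.540e-01, -3.122e+00,  3.000e-03]), 'contact_force': array([-0.573,  0.197, -0.114]), 'moment': array([-0.005, -0.053, -0.034]), 'grip_width': np.float64(0.085)}
[[-0.975  0.224 -0.   ]
 [ 0.224  0.975 -0.002]
 [-0.    -0.002 -1.   ]]
```

View pics/top0.png

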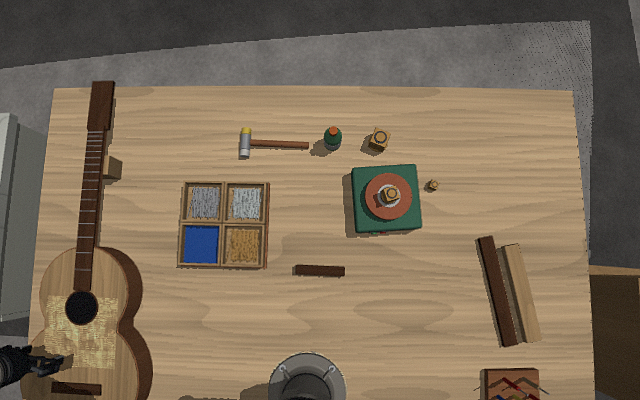

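View pics/side0.png

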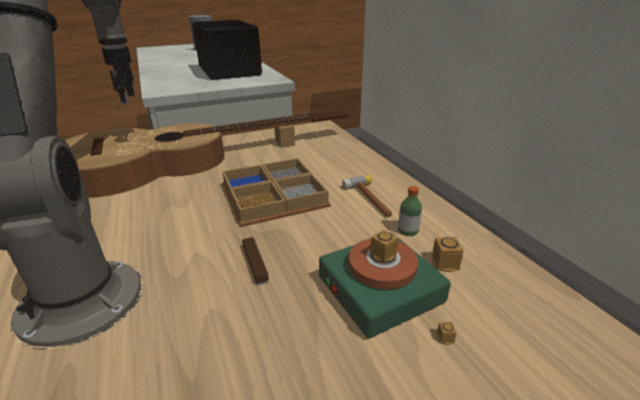

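Three brass nuts in the top view: a large one on the table at (379,139), a small one on the table at (432,185), and one on the green grinder's spindle at (391,195). The last one is middle-sized and on the spindle, so it fits. The empty blue-lined box is at (201,244). I'll confirm the nut in an enlarged crop from both views.

Run:
```python
from h import *
f=grab('top');g=grab('side')
a=cv2.resize(f['pixels'][170:220,365:415],(400,400),interpolation=cv2.INTER_CUBIC)
b=cv2.resize(g['pixels'][220:270,360:410],(400,400),interpolation=cv2.INTER_CUBIC)
cv2.imwrite('pics/crop1.png',np.hstack([a,b])[:,:,::-1])
# wheel (brick red) & blue floor & green
hsv=cv2.cvtColor(f['pixels'],cv2.COLOR_RGB2HSV)
def big(m,o=''):
    c=max(cv2.findContours(m.astype(np.uint8),cv2.RETR_EXTERNAL,cv2.CHAIN_APPROX_NONE)[0],key=cv2.contourArea);return c
H,S,V=cv2.split(hsv)
c=big((H>100)&(H<130)&(S>150)&(V>60)); 
P=plane(f,c.reshape(-1,2),0.018)
print('blue img',cv2.minAreaRect(c)); print('blue world',cv2.minAreaRect(P[:,:2].astype(np.float32)*1000))
roi=np.zeros_like(H);roi[150:245,340:430]=1
c=big((roi>0)&((H<10)|(H>172))&(S>110)&(V>80)); P=plane(f,cv2.convexHull(c).reshape(-1,2),0.094)
print('wheel',cv2.minEnclosingCircle(P[:,:2].astype(np.float32)*1000), cv2.fitEllipse((P[:,:2]*1000).astype(np.float32)))
c=big((roi>0)&(H>55)&(H<90)&(S>90)); P=plane(f,c.reshape(-1,2),0.066)
print('green',cv2.minAreaRect(P[:,:2].astype(np.float32)*1000))
print(hsv[195,391],hsv[180,380],hsv[220,360])
```

```text
blue img ((200.99078369140625, 244.16615295410156), (32.50543212890625, 37.164913177490234), 3.1798300743103027)
blue world ((443.39202880859375, 334.1650695800781), (103.42945098876953, 112.90751647949219), 89.85443115234375)
wheel ((588.91455078125, -237.11607360839844), 69.43238067626953) ((588.94921875, -236.913818359375), (136.94256591796875, 138.052734375), 23.27394676208496)
green ((584.7266845703125, -233.92523193359375), (203.54653930664062, 199.11557006835938), 4.289796829223633)
[ 18 148 165] [  8 154 131] [ 76 104  93]
```

View pics/crop1.png

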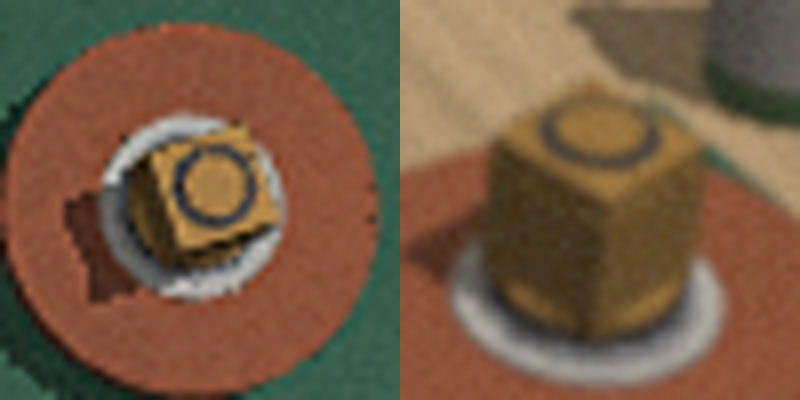

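The crop confirms it: the square nut with a ringed closed top sits on the steel washer and wheel. Its top-face corners in the crop are about (155,150), (245,125), (278,222), (187,250) in the left half, and (490,145), (595,85), (703,145), (608,205) in the right half.

Run:
```python
from h import *
f=grab('top');g=grab('side')
A=np.array([[155,150],[245,125],[278,222],[187,250]]);B=np.array([[90,145],[195,85],[303,145],[208,205]])
for F,C,o in((f,A,(365,170)),(g,B,(360,220))):
    uv=np.array(o)+(C+.5)/8-.5
    P=plane(F,uv,0.145)[:,:2]*1000
    e=np.roll(P,-1,0)-P
    print(P.round(1).tolist(),'c',P.mean(0).round(1),'len',np.hypot(*e.T).round(1),'ang mod 90',(np.degrees(np.arctan2(e[:,1],e[:,0]))%90).round(1))
# wheel in side
hsv=cv2.cvtColor(g['pixels'],cv2.COLOR_RGB2HSV);H,S,V=cv2.split(hsv)
for F,uv in((f,[[391,195]]),):pass
o=r.get_obs();print(o['clock'])
```

```text
[[602.1, -216.7], [611.3, -248.8], [576.7, -259.8], [566.5, -227.5]] c [ 589.1 -238.2] len [33.4 36.3 33.9 37.2] ang mod 90 [16.1 17.6 17.6 16.8]
[[559.2, -229.7], [596.1, -218.5], [606.4, -251.3], [572.5, -262.2]] c [ 583.5 -240.4] len [38.5 34.4 35.7 35.2] ang mod 90 [16.9 17.6 17.9 22.2]
0.3
```

```bash
cat >> h.py <<'E'
def to(p0,yaw0,p,yaw=None):
    "row numbers (x,y,z,az) for going from pose p0, tool-y heading yaw0 (deg), tool down, to p, yaw"
    a=np.radians(yaw0); y=np.array([np.cos(a),np.sin(a),0]); z=np.array([0,0,-1.]); x=np.cross(y,z)
    d=np.array(p)-p0; v=np.array([d@x,d@y,d@z])/.15
    return np.round(v,3), None if yaw is None else round(-(yaw-yaw0)/180,4)
E
python3 - <<'E'
from h import *
w=[(.151,.658,.242),(.31,.55,.242),(.435,.405,.242),(.5,.245,.242),(.55,.09,.242),(.58,-.07,.242),(.588,-.238,.242)]
print(to(w[0],77.05,w[1],107))
for a,b in zip(w[1:],w[2:]): print(to(a,107,b))
E
```

```text
(array([-1.194, -0.464,  0.   ]), -0.1664)
(array([-0.514, -1.168,  0.   ]), None)
(array([-0.103, -1.147,  0.   ]), None)
(array([-0.017, -1.086,  0.   ]), None)
(array([ 0.121, -1.079,  0.   ]), None)
(array([ 0.276, -1.087,  0.   ]), None)
```

Emit:
{"fn": "send_rows", "kwargs": {"deltas": [[1, -0.3, -0.13, 0, 0, 0, -0.04], [1, -0.6, -0.26, 0, 0, 0, -0.08], [1, -0.85, -0.4, 0, 0, 0, -0.12], [1, -1, -0.5, 0, 0, 0, -0.166], [1, -1, -0.5, 0, 0, 0, -0.166]]}}

```text
clock: 0.72
tcp_pos: [0.29, 0.544, 0.2424]
orientation: [-0.453, 3.105, -0.007]
contact_force: [1.3, 0.1, -0.9]
grip_width: 0.0855
```

Emit:
{"fn": "send_rows", "kwargs": {"deltas": [[1, -0.2, -0.25, 0, 0, 0, 0], [1, -0.4, -0.5, 0, 0, 0, 0], [1, -0.55, -0.75, 0, 0, 0, 0], [1, -0.65, -1, 0, 0, 0, 0]]}}

```text
clock: 1.05
tcp_pos: [0.4104, 0.4453, 0.2424]
orientation: [-0.462, 3.107, 0.001]
contact_force: [1.7, 0.6, -0.9]
grip_width: 0.0857
```

Emit:
{"fn": "send_rows", "kwargs": {"deltas": [[1, -0.05, -0.25, 0, 0, 0, 0], [1, -0.1, -0.5, 0, 0, 0, 0], [1, -0.15, -0.75, 0, 0, 0, 0], [1, -0.15, -1, 0, 0, 0, 0]]}}

```text
clock: 1.38
tcp_pos: [0.4755, 0.3075, 0.2424]
orientation: [-0.46, 3.107, 0.0]
contact_force: [1.4, -0.5, 0.8]
grip_width: 0.0854
```

Emit:
{"fn": "send_rows", "kwargs": {"deltas": [[1, -0.05, -0.25, 0, 0, 0, 0], [1, -0.1, -0.5, 0, 0, 0, 0], [1, -0.1, -0.75, 0, 0, 0, 0], [1, -0.1, -1, 0, 0, 0, 0]]}}

```text
clock: 1.72
tcp_pos: [0.5326, 0.1684, 0.2425]
orientation: [-0.462, 3.107, 0.0]
contact_force: [0.1, 0.4, 0.7]
grip_width: 0.0854
```

Emit:
{"fn": "send_rows", "kwargs": {"deltas": [[1, 0, -0.25, 0, 0, 0, 0], [1, 0.05, -0.5, 0, 0, 0, 0], [1, 0.1, -0.75, 0, 0, 0, 0], [1, 0.12, -1, 0, 0, 0, 0], [1, 0.12, -1, 0, 0, 0, 0]]}}

```text
clock: 2.13
tcp_pos: [0.5593, 0.0118, 0.2428]
orientation: [-0.444, 3.109, -0.007]
contact_force: [-0.1, -0.6, -0.3]
grip_width: 0.0856
```

Run:
```python
from h import *
o=r.get_obs();M=R.from_rotvec(o['orientation']).as_matrix();yaw=np.degrees(np.arctan2(M[1,1],M[0,1]))
print(o['clock'],o['tcp_pos'],o['joints'].round(2),yaw,M[:,2].round(4));print(to(o['tcp_pos'],yaw,(.588,-.238,.242),107))
```

```text
2.1333 [0.55932536 0.01176263 0.24278036] [-0.3   0.29  0.21  1.85 -0.06  1.01  1.78] 106.25480362090086 [ 0.0014 -0.0041 -1.    ]
(array([ 0.283, -1.652,  0.005]), np.float64(-0.0041))
```

Emit:
{"fn": "send_rows", "kwargs": {"deltas": [[1, 0.05, -0.25, 0, 0, 0, 0], [1, 0.1, -0.5, 0, 0, 0, 0], [1, 0.15, -0.75, 0, 0, 0, 0], [1, 0.17, -1, 0, 0, 0, 0], [1, 0.17, -1, 0, 0, 0, 0]]}}

```text
clock: 2.55
tcp_pos: [0.5777, -0.1389, 0.2428]
orientation: [-0.445, 3.109, -0.008]
contact_force: [-0.3, -0.4, 0.3]
grip_width: 0.0855
```

Emit:
{"fn": "send_rows", "kwargs": {"deltas": [[1, 0.05, -0.2, 0, 0, 0, 0], [1, 0.1, -0.4, 0, 0, 0, 0], [1, 0.11, -0.6, 0, 0, 0, 0], [1, 0.11, -0.65, 0, 0, 0, 0], [1, 0.11, -0.65, 0, 0, 0, 0], [1, 0.11, -0.65, 0, 0, 0, 0]]}}

```text
clock: 3.05
tcp_pos: [0.5906, -0.2268, 0.242]
orientation: [0.462, -3.107, -0.001]
contact_force: [0.7, 1.4, -0.4]
grip_width: 0.0858
```

```bash
cat >> h.py <<'E'
def st():
    o=r.get_obs();M=R.from_rotvec(o['orientation']).as_matrix();yaw=np.degrees(np.arctan2(M[1,1],M[0,1]))
    print(round(float(o['clock']),2),o['tcp_pos'].round(4),o['joints'].round(2),'yaw',round(yaw,2),M[:,2].round(4),'F',o['contact_force'].round(1),'M',o['moment'].round(2),'w',o['grip_width'])
    return o['tcp_pos'],yaw
E
python3 - <<'E'
from h import *
p,y=st();print(to(p,y,(.588,-.238,.15),107))
E
```

```text
3.05 [ 0.5906 -0.2268  0.242 ] [ 0.05  0.42  0.29  1.68 -0.13  1.07  2.25] yaw 106.92 [-5.e-04  8.e-04 -1.e+00] F [ 0.7  1.4 -0.4] M [-0.02 -0.05 -0.02] w 0.08583449518060604
(array([ 0.038, -0.067,  0.613]), np.float64(-0.0004))
```

Emit:
{"fn": "send_rows", "kwargs": {"deltas": [[1, 0.04, -0.07, 0.15, 0, 0, 0], [1, 0.04, -0.07, 0.3, 0, 0, 0], [1, 0.04, -0.07, 0.45, 0, 0, 0], [1, 0.04, -0.07, 0.6, 0, 0, 0], [1, 0.04, -0.07, 0.68, 0, 0, 0], [1, 0.04, -0.07, 0.75, 0, 0, 0], [1, 0.04, -0.07, 0.8, 0, 0, 0], [1, 0.04, -0.07, 0.82, 0, 0, 0], [1, 0.04, -0.07, 0.82, 0, 0, 0]]}}

```text
clock: 3.8
tcp_pos: [0.5879, -0.2392, 0.1193]
orientation: [-0.463, 3.107, 0.0]
contact_force: [-0.2, 1.0, 0.4]
grip_width: 0.0857
```

Run:
```python
from h import *
p,y=st()
g=grab('side');f=grab('top')
a=cv2.resize(g['pixels'][180:280,330:450],(480,400),interpolation=cv2.INTER_CUBIC)
b=cv2.resize(f['pixels'][150:240,345:435],(320,400),interpolation=cv2.INTER_CUBIC)
cv2.imwrite('pics/pre.png',np.hstack([a,b])[:,:,::-1])
```

```text
3.8 [ 0.5879 -0.2392  0.1193] [ 0.1   0.55  0.26  1.77 -0.18  0.84  2.31] yaw 106.96 [-0.e+00  2.e-04 -1.e+00] F [-0.2  1.   0.4] M [-0.03  0.03  0.02] w 0.08570088705200421
```

View pics/pre.png

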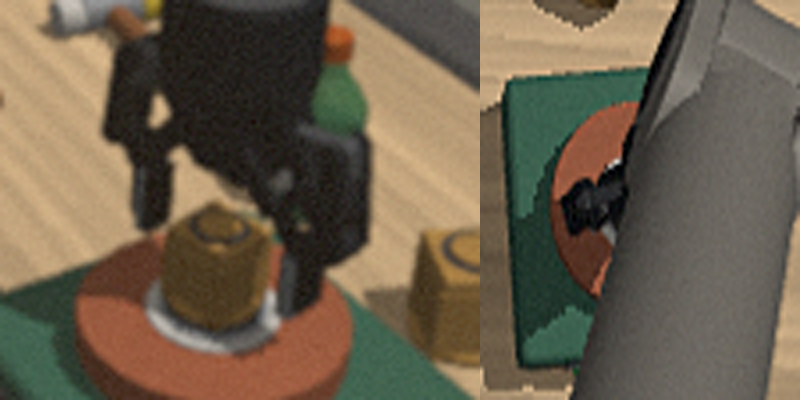

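The nut stands between the two open fingers (side crop: nut at about (215,265), fingers at (150,190) and (300,270)). I'll close gently at 20 N.

Emit:
{"fn": "send_rows", "kwargs": {"deltas": [[0.55, 0, 0, 0, 0, 0, 0], [0.5, 0, 0, 0, 0, 0, 0], [0.45, 0, 0, 0, 0, 0, 0], [0.4, 0, 0, 0, 0, 0, 0], [0.4, 0, 0, 0, 0, 0, 0]], "squeeze": 20}}

```text
clock: 4.32
tcp_pos: [0.5878, -0.2389, 0.1197]
orientation: [0.463, -3.107, -0.002]
contact_force: [-1.6, 2.9, 3.5]
grip_width: 0.0377
```

Run:
```python
from h import *
p,y=st()
```

```text
4.32 [ 0.5878 -0.2389  0.1197] [ 0.1   0.55  0.26  1.77 -0.18  0.84  2.31] yaw 106.96 [-2.e-04  1.e-03 -1.e+00] F [-1.6  2.9  3.5] M [ 0.51  0.39 -0.01] w 0.03767323511611212
```

Emit:
{"fn": "send_rows", "kwargs": {"deltas": [[0.4, 0, 0, 0, 0, 0, 0.02], [0.4, 0, 0, 0, 0, 0, 0.04], [0.4, 0, 0, 0, 0, 0, 0.06], [0.4, 0, 0, -0.001, 0, 0, 0.08], [0.4, 0, 0, -0.001, 0, 0, 0.1], [0.4, 0, 0, -0.002, 0, 0, 0.12], [0.4, 0, 0, -0.002, 0, 0, 0.14], [0.4, 0, 0, -0.003, 0, 0, 0.16], [0.4, 0, 0, -0.003, 0, 0, 0.16]]}}

```text
clock: 5.07
tcp_pos: [0.5877, -0.2388, 0.1201]
orientation: [-0.329, -3.124, -0.002]
contact_force: [-1.5, 2.4, 4.6]
grip_width: 0.0375
```

Run:
```python
from h import *
p,y=st()
g=grab('side')
cv2.imwrite('pics/t1.png',cv2.resize(g['pixels'][200:280,340:440],(500,400),interpolation=cv2.INTER_CUBIC)[:,:,::-1])
```

```text
5.07 [ 0.5877 -0.2388  0.1201] [ 0.01  0.57  0.39  1.78 -0.28  0.85  1.89] yaw 77.99 [-4.e-04  1.e-03 -1.e+00] F [-1.5  2.4  4.6] M [ 0.56  0.48 -0.08] w 0.03748064402674506
```

View pics/t1.png

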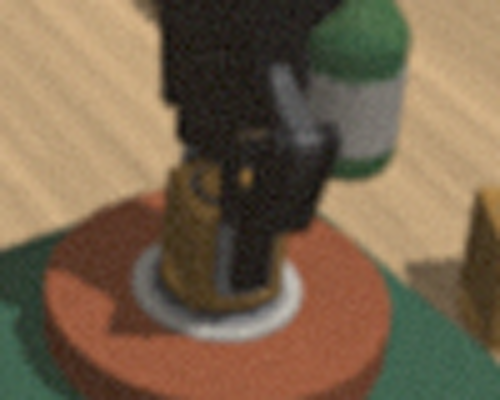

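The nut has turned with the fingers: its flat stays parallel to the pad at about (250,250). The vertical force is small, so I'll keep unscrewing in small steps and follow it up.

Emit:
{"fn": "send_rows", "kwargs": {"deltas": [[0.4, 0, 0, 0, 0, 0, 0.02], [0.4, 0, 0, -0.001, 0, 0, 0.05], [0.4, 0, 0, -0.001, 0, 0, 0.08], [0.4, 0, 0, -0.002, 0, 0, 0.11], [0.4, 0, 0, -0.002, 0, 0, 0.14], [0.4, 0, 0, -0.003, 0, 0, 0.17], [0.4, 0, 0, -0.003, 0, 0, 0.2], [0.4, 0, 0, -0.004, 0, 0, 0.2]]}}

```text
clock: 5.78
tcp_pos: [0.5882, -0.2389, 0.1207]
orientation: [1.279, 2.869, 0.001]
contact_force: [-0.5, 2.5, 3.2]
grip_width: 0.0375
```

Run:
```python
from h import *
p,y=st()
```

```text
5.78 [ 0.5882 -0.2389  0.1207] [-0.11  0.6   0.55  1.79 -0.4   0.87  1.36] yaw 41.94 [ 3.e-04  5.e-04 -1.e+00] F [-0.5  2.5  3.2] M [ 0.49  0.18 -0.13] w 0.037467704102410834
```

Emit:
{"fn": "send_rows", "kwargs": {"deltas": [[0.4, 0, 0, 0, 0, 0, 0.02], [0.4, 0, 0, -0.001, 0, 0, 0.05], [0.4, 0, 0, -0.001, 0, 0, 0.08], [0.4, 0, 0, -0.002, 0, 0, 0.11], [0.4, 0, 0, -0.002, 0, 0, 0.14], [0.4, 0, 0, -0.003, 0, 0, 0.17], [0.4, 0, 0, -0.003, 0, 0, 0.2], [0.4, 0, 0, -0.004, 0, 0, 0.23], [0.4, 0, 0, -0.004, 0, 0, 0.25], [0.4, 0, 0, -0.004, 0, 0, 0.25]]}}

```text
clock: 6.62
tcp_pos: [0.5878, -0.239, 0.121]
orientation: [-2.276, -2.164, -0.0]
contact_force: [-1.0, 2.9, 4.0]
grip_width: 0.0375
```

Run:
```python
from h import *
p,y=st()
```

```text
6.62 [ 0.5878 -0.239   0.121 ] [-0.23  0.66  0.75  1.79 -0.56  0.91  0.72] yaw -2.89 [-5.e-04  7.e-04 -1.e+00] F [-1.   2.9  4. ] M [ 0.64  0.39 -0.14] w 0.03748409190003528
```

Emit:
{"fn": "send_rows", "kwargs": {"deltas": [[0.4, 0, 0, 0, 0, 0, 0.02], [0.4, 0, 0, -0.001, 0, 0, 0.05], [0.4, 0, 0, -0.001, 0, 0, 0.08], [0.4, 0, 0, -0.002, 0, 0, 0.11], [0.4, 0, 0, -0.002, 0, 0, 0.14], [0.4, 0, 0, -0.003, 0, 0, 0.17], [0.4, 0, 0, -0.003, 0, 0, 0.2], [0.4, 0, 0, -0.004, 0, 0, 0.23], [0.4, 0, 0, -0.005, 0, 0, 0.25], [0.4, 0, 0, -0.005, 0, 0, 0.25]]}}

```text
clock: 7.45
tcp_pos: [0.5873, -0.2389, 0.1215]
orientation: [-2.93, -1.129, 0.002]
contact_force: [-3.6, 3.8, 6.3]
grip_width: 0.0378
```

Run:
```python
from h import *
p,y=st()
```

```text
7.45 [ 0.5873 -0.2389  0.1215] [-0.34  0.75  0.95  1.8  -0.73  0.98  0.08] yaw -47.86 [-0.0016  0.0013 -1.    ] F [-3.6  3.8  6.3] M [ 0.76  0.54 -0.03] w 0.03777316364707586
```

Emit:
{"fn": "send_rows", "kwargs": {"deltas": [[0.4, 0, 0, -0.003, 0, 0, 0], [0.4, 0, 0, -0.004, 0, 0, 0.02], [0.4, 0, 0, -0.005, 0, 0, 0.05], [0.4, 0, 0, -0.006, 0, 0, 0.08], [0.4, 0, 0, -0.006, 0, 0, 0.11], [0.4, 0, 0, -0.007, 0, 0, 0.14], [0.4, 0, 0, -0.007, 0, 0, 0.14]]}}

```text
clock: 8.03
tcp_pos: [0.5877, -0.2388, 0.1221]
orientation: [-3.106, -0.462, 0.002]
contact_force: [-0.3, 3.9, 0.2]
grip_width: 0.0377
```

Run:
```python
from h import *
p,y=st()
```

```text
8.03 [ 0.5877 -0.2388  0.1221] [-0.39  0.81  1.05  1.8  -0.82  1.04 -0.29] yaw -73.09 [-1.1e-03  9.0e-04 -1.0e+00] F [-0.3  3.9  0.2] M [0.86 0.08 0.02] w 0.03765719878806289
```

Emit:
{"fn": "send_rows", "kwargs": {"deltas": [[0.4, 0, 0, 0, 0, 0, 0.02], [0.4, 0, 0, -0.001, 0, 0, 0.05], [0.4, 0, 0, -0.001, 0, 0, 0.08], [0.4, 0, 0, -0.002, 0, 0, 0.11], [0.4, 0, 0, -0.002, 0, 0, 0.14], [0.4, 0, 0, -0.003, 0, 0, 0.17], [0.4, 0, 0, -0.003, 0, 0, 0.17]]}}

```text
clock: 8.62
tcp_pos: [0.5878, -0.2389, 0.1229]
orientation: [-3.119, 0.371, 0.002]
contact_force: [-1.3, 4.6, 3.8]
grip_width: 0.0374
```

Run:
```python
from h import *
p,y=st()
```

```text
8.62 [ 0.5878 -0.2389  0.1229] [-0.44  0.89  1.16  1.81 -0.92  1.11 -0.74] yaw -103.58 [-9.0e-04  1.2e-03 -1.0e+00] F [-1.3  4.6  3.8] M [1.06 0.14 0.03] w 0.037359787077752796
```

Emit:
{"fn": "send_rows", "kwargs": {"deltas": [[0.4, 0, 0, 0, 0, 0, 0.02], [0.4, 0, 0, -0.001, 0, 0, 0.05], [0.4, 0, 0, -0.002, 0, 0, 0.08], [0.4, 0, 0, -0.002, 0, 0, 0.11], [0.4, 0, 0, -0.003, 0, 0, 0.14], [0.4, 0, 0, -0.003, 0, 0, 0.17], [0.4, 0, 0, -0.004, 0, 0, 0.17]]}}

```text
clock: 9.2
tcp_pos: [0.5877, -0.2391, 0.1237]
orientation: [-2.911, 1.181, 0.002]
contact_force: [-1.9, 5.3, 3.9]
grip_width: 0.0378
```

Run:
```python
from h import *
p,y=st()
```

```text
9.2 [ 0.5877 -0.2391  0.1237] [-0.47  0.97  1.26  1.81 -1.02  1.19 -1.21] yaw -134.16 [-8.0e-04  1.1e-03 -1.0e+00] F [-1.9  5.3  3.9] M [ 1.14  0.31 -0.01] w 0.03776289815450054
```

Emit:
{"fn": "send_rows", "kwargs": {"deltas": [[0.4, 0, 0, 0, 0, 0, 0.02], [0.4, 0, 0, -0.001, 0, 0, 0.05], [0.4, 0, 0, -0.002, 0, 0, 0.08], [0.4, 0, 0, -0.002, 0, 0, 0.11], [0.4, 0, 0, -0.003, 0, 0, 0.14], [0.4, 0, 0, -0.004, 0, 0, 0.17], [0.4, 0, 0, -0.004, 0, 0, 0.19], [0.4, 0, 0, -0.004, 0, 0, 0.19]]}}

```text
clock: 9.87
tcp_pos: [0.5874, -0.2389, 0.1245]
orientation: [-2.436, 1.982, 0.004]
contact_force: [-2.8, 5.8, 5.7]
grip_width: 0.0378
```

Run:
```python
from h import *
p,y=st()
```

```text
9.87 [ 0.5874 -0.2389  0.1245] [-0.48  1.06  1.36  1.81 -1.1   1.27 -1.75] yaw -168.28 [-0.0013  0.0021 -1.    ] F [-2.8  5.8  5.7] M [ 1.6   0.61 -0.02] w 0.03779893163557633
```

Emit:
{"fn": "send_rows", "kwargs": {"deltas": [[0.4, 0, 0, -0.003, 0, 0, 0], [0.4, 0, 0, -0.006, 0, 0, 0], [0.4, 0, 0, -0.006, 0, 0, 0]]}}

```text
clock: 10.12
tcp_pos: [0.5875, -0.2388, 0.1247]
orientation: [-2.439, 1.979, 0.004]
contact_force: [-2.2, 4.2, 1.0]
grip_width: 0.0375
```

Run:
```python
from h import *
p,y=st()
g=grab('side')
cv2.imwrite('pics/t2.png',cv2.resize(g['pixels'][200:280,340:440],(500,400),interpolation=cv2.INTER_CUBIC)[:,:,::-1])
```

```text
10.12 [ 0.5875 -0.2388  0.1247] [-0.48  1.06  1.35  1.81 -1.1   1.27 -1.74] yaw -168.12 [-0.0013  0.0021 -1.    ] F [-2.2  4.2  1. ] M [1.13 0.38 0.02] w 0.037506105380114986
```

View pics/t2.png

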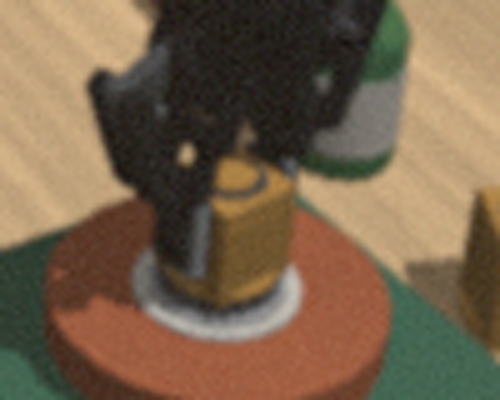

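Emit:
{"fn": "send_rows", "kwargs": {"deltas": [[0.4, 0, 0, 0, 0, 0, 0], [0.4, 0, 0, -0.004, 0, 0, 0], [0.4, 0, 0, -0.007, 0, 0, 0], [0.4, 0, 0, -0.007, 0, 0, 0], [0.4, 0, 0, -0.007, 0, 0, 0]]}}

```text
clock: 10.58
tcp_pos: [0.5875, -0.2388, 0.1255]
orientation: [-2.435, 1.984, 0.003]
contact_force: [-0.8, 5.4, -4.4]
grip_width: 0.0378
```

Run:
```python
from h import *
p,y=st()
```

```text
10.58 [ 0.5875 -0.2388  0.1255] [-0.49  1.05  1.36  1.81 -1.1   1.27 -1.75] yaw -168.33 [-0.0014  0.0018 -1.    ] F [-0.8  5.4 -4.4] M [ 1.15  0.27 -0.05] w 0.0378491768148357
```

Emit:
{"fn": "send_rows", "kwargs": {"deltas": [[0.4, 0, 0, 0, 0, 0, 0.02], [0.4, 0, 0, 0, 0, 0, 0.05], [0.4, 0, 0, 0, 0, 0, 0.08], [0.4, 0, 0, 0, 0, 0, 0.11], [0.4, 0, 0, 0, 0, 0, 0.14], [0.4, 0, 0, 0, 0, 0, 0.14], [0.4, 0, 0, 0, 0, 0, 0.14]]}}

```text
clock: 11.17
tcp_pos: [0.5881, -0.239, 0.1259]
orientation: [-1.944, 2.467, 0.001]
contact_force: [0.4, 5.2, -3.3]
grip_width: 0.0379
```

Run:
```python
from h import *
p,y=st()
```

```text
11.17 [ 0.5881 -0.239   0.1259] [-0.49  1.09  1.4   1.81 -1.13  1.31 -2.16] yaw 166.47 [-2.e-04  1.e-03 -1.e+00] F [ 0.4  5.2 -3.3] M [ 1.2  -0.07 -0.02] w 0.037873403758307854
```

Emit:
{"fn": "send_rows", "kwargs": {"deltas": [[0.4, 0, 0, -0.005, 0, 0, 0], [0.4, 0, 0, -0.01, 0, 0, 0], [0.4, 0, 0, -0.01, 0, 0, 0], [0.4, 0, 0, -0.01, 0, 0, 0]]}}

```text
clock: 11.5
tcp_pos: [0.5882, -0.2391, 0.1278]
orientation: [-1.943, 2.468, 0.001]
contact_force: [1.0, 6.4, -2.1]
grip_width: 0.0377
```

Run:
```python
from h import *
p,y=st()
```

```text
11.5 [ 0.5882 -0.2391  0.1278] [-0.49  1.09  1.4   1.8  -1.13  1.31 -2.17] yaw 166.43 [ 3.e-04  1.e-03 -1.e+00] F [ 1.   6.4 -2.1] M [ 1.29 -0.16 -0.05] w 0.03766888537451832
```

Emit:
{"fn": "send_rows", "kwargs": {"deltas": [[0.4, 0, 0, -0.02, 0, 0, 0], [0.4, 0, 0, -0.04, 0, 0, 0], [0.4, 0, 0, -0.06, 0, 0, 0], [0.4, 0, 0, -0.08, 0, 0, 0]]}}

```text
clock: 11.83
tcp_pos: [0.5874, -0.2413, 0.1411]
orientation: [1.939, -2.47, 0.005]
contact_force: [0.2, 0.1, -1.7]
grip_width: 0.0378
```

Emit:
{"fn": "send_rows", "kwargs": {"deltas": [[0.4, 0, 0, -0.04, 0, 0, 0], [0.4, 0, 0, -0.1, 0, 0, 0], [0.4, 0, 0, -0.17, 0, 0, 0], [0.4, 0, 0, -0.25, 0, 0, 0], [0.4, 0, 0, -0.35, 0, 0, 0], [0.4, 0, 0, -0.45, 0, 0, 0], [0.4, 0, 0, -0.55, 0, 0, 0], [0.4, 0, 0, -0.6, 0, 0, 0], [0.4, 0, 0, -0.6, 0, 0, 0]]}}

```text
clock: 12.58
tcp_pos: [0.5883, -0.2406, 0.2328]
orientation: [-1.94, 2.468, -0.005]
contact_force: [0.2, -0.2, -1.7]
grip_width: 0.0376
```

Run:
```python
from h import *
p,y=st()
f=grab('top');g=grab('side')
a=cv2.resize(g['pixels'][140:300,300:460],(400,400),interpolation=cv2.INTER_CUBIC)
b=cv2.resize(f['pixels'][175:275,170:270],(400,400),interpolation=cv2.INTER_CUBIC)
cv2.imwrite('pics/lift.png',np.hstack([a,b])[:,:,::-1])
```

```text
12.58 [ 0.5883 -0.2406  0.2328] [-0.51  0.91  1.43  1.72 -0.93  1.36 -2.29] yaw 166.33 [ 0.0039 -0.0012 -1.    ] F [ 0.2 -0.2 -1.7] M [ 0.01 -0.03  0.03] w 0.037572930744996985
```

View pics/lift.png

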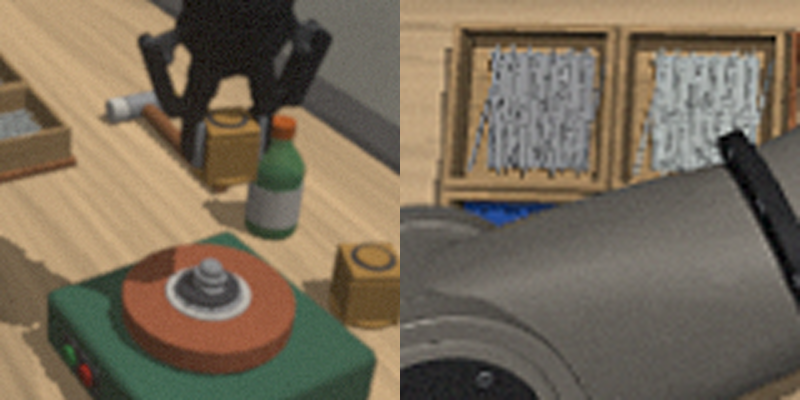

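The nut is clear of the bare spindle and held upright at about (230,145) in the left crop. The force reads -1.7 N, which is its weight. Next I'll unwind the wrist while carrying it to the blue box at about (0.443, 0.329).

Run:
```python
from h import *
w=[(.5883,-.2406,.233),(.57,-.1,.233),(.56,.045,.233),(.52,.19,.233),(.443,.329,.233)]
print(to(w[0],166.3,w[1],270))
for a,b in zip(w[1:],w[2:]): print(to(a,270,b))
```

```text
(array([-0.882,  0.341,  0.   ]), -0.5761)
(array([-0.067, -0.967,  0.   ]), None)
(array([-0.267, -0.967,  0.   ]), None)
(array([-0.513, -0.927,  0.   ]), None)
```

Emit:
{"fn": "send_rows", "kwargs": {"deltas": [[0.4, 0, 0, 0, 0, 0, -0.03], [0.4, 0, 0, 0, 0, 0, -0.06], [0.4, 0, 0, 0, 0, 0, -0.1], [0.4, -0.05, 0.02, 0, 0, 0, -0.14], [0.4, -0.1, 0.04, 0, 0, 0, -0.18], [0.4, -0.15, 0.06, 0, 0, 0, -0.22], [0.4, -0.2, 0.08, 0, 0, 0, -0.26], [0.4, -0.3, 0.12, 0, 0, 0, -0.3], [0.4, -0.4, 0.16, 0, 0, 0, -0.34], [0.4, -0.5, 0.2, 0, 0, 0, -0.38], [0.4, -0.6, 0.24, 0, 0, 0, -0.42], [0.4, -0.7, 0.28, 0, 0, 0, -0.46], [0.4, -0.8, 0.31, 0, 0, 0, -0.5], [0.4, -0.88, 0.34, 0, 0, 0, -0.54], [0.4, -0.88, 0.34, 0, 0, 0, -0.576], [0.4, -0.88, 0.34, 0, 0, 0, -0.576], [0.4, -0.88, 0.34, 0, 0, 0, -0.576]], "squeeze": 35}}

```text
clock: 14.1
tcp_pos: [0.5689, -0.0992, 0.2293]
orientation: [-3.141, 0.005, 0.002]
contact_force: [-0.4, -0.3, -2.8]
grip_width: 0.0376
```

Run:
```python
from h import *
p,y=st()
```

```text
14.1 [ 0.5689 -0.0992  0.2293] [-0.73  0.56  1.12  1.86 -0.57  1.1  -0.96] yaw -90.18 [-1.e-03  4.e-04 -1.e+00] F [-0.4 -0.3 -2.8] M [0.02 0.01 0.01] w 0.037574622109542155
```

Emit:
{"fn": "send_rows", "kwargs": {"deltas": [[0.4, -0.01, -0.1, 0, 0, 0, 0], [0.4, -0.02, -0.25, 0, 0, 0, 0], [0.4, -0.03, -0.42, 0, 0, 0, 0], [0.4, -0.04, -0.6, 0, 0, 0, 0], [0.4, -0.05, -0.8, 0, 0, 0, 0], [0.4, -0.06, -0.96, 0, 0, 0, 0]]}}

```text
clock: 14.6
tcp_pos: [0.5601, 0.0462, 0.2293]
orientation: [3.141, -0.006, -0.001]
contact_force: [0.0, -0.0, -1.8]
grip_width: 0.0378
```

Emit:
{"fn": "send_rows", "kwargs": {"deltas": [[0.4, -0.05, -0.18, 0, 0, 0, 0], [0.4, -0.1, -0.36, 0, 0, 0, 0], [0.4, -0.15, -0.54, 0, 0, 0, 0], [0.4, -0.2, -0.72, 0, 0, 0, 0], [0.4, -0.25, -0.9, 0, 0, 0, 0], [0.4, -0.27, -0.97, 0, 0, 0, 0]]}}

```text
clock: 15.1
tcp_pos: [0.5187, 0.1941, 0.229]
orientation: [-3.142, -0.001, 0.002]
contact_force: [-0.2, 0.1, -1.8]
grip_width: 0.0376
```

Emit:
{"fn": "send_rows", "kwargs": {"deltas": [[0.4, -0.1, -0.18, 0, 0, 0, 0], [0.4, -0.2, -0.36, 0, 0, 0, 0], [0.4, -0.3, -0.54, 0, 0, 0, 0], [0.4, -0.4, -0.72, 0, 0, 0, 0], [0.4, -0.47, -0.85, 0, 0, 0, 0], [0.4, -0.51, -0.92, 0, 0, 0, 0], [0.4, -0.51, -0.92, 0, 0, 0, 0], [0.4, -0.51, -0.92, 0, 0, 0, 0]]}}

```text
clock: 15.77
tcp_pos: [0.4437, 0.3271, 0.2297]
orientation: [3.14, -0.002, 0.001]
contact_force: [0.4, -0.3, -1.2]
grip_width: 0.0374
```

Run:
```python
from h import *
p,y=st(); print(to(p,y,(.443,.329,.06),270))
f=grab('top');g=grab('side')
a=cv2.resize(g['pixels'][90:250,200:360],(400,400),interpolation=cv2.INTER_CUBIC)
b=cv2.resize(f['pixels'][170:280,160:270],(400,400),interpolation=cv2.INTER_CUBIC)
cv2.imwrite('pics/over.png',np.hstack([a,b])[:,:,::-1])
```

```text
15.77 [0.4437 0.3271 0.2297] [-1.64  0.59  1.27  1.92 -0.63  1.12 -1.69] yaw -90.08 [ 7.0e-04 -1.3e-03 -1.0e+00] F [ 0.4 -0.3 -1.2] M [-0.03  0.06  0.04] w 0.03744016340320328
(array([-0.005, -0.013,  1.132]), np.float64(-2.0005))
```

View pics/over.png

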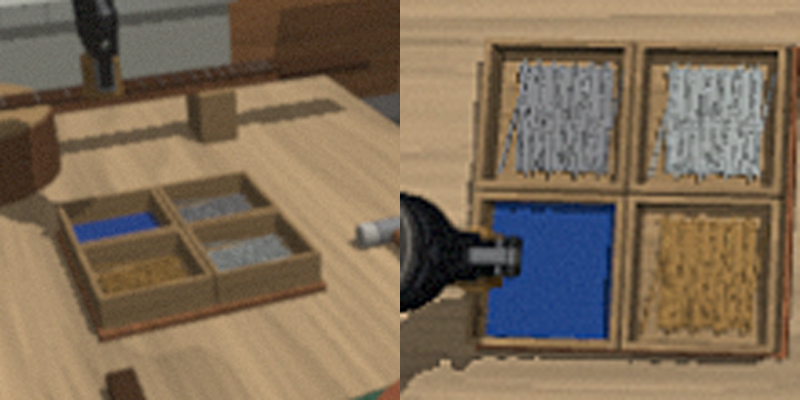

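Over the blue box: the top crop shows the gripper at (495,255), offset only by parallax from the blue floor at (550,270). The nut is upright in the grip. Lowering now.

Emit:
{"fn": "send_rows", "kwargs": {"deltas": [[0.4, 0, 0, 0.1, 0, 0, 0], [0.4, 0, 0, 0.25, 0, 0, 0], [0.4, 0, -0.01, 0.4, 0, 0, 0], [0.4, 0, -0.01, 0.55, 0, 0, 0], [0.4, 0, -0.01, 0.7, 0, 0, 0], [0.4, 0, -0.01, 0.85, 0, 0, 0], [0.4, 0, -0.01, 0.95, 0, 0, 0], [0.4, 0, -0.01, 1, 0, 0, 0], [0.4, 0, -0.01, 1, 0, 0, 0]]}}

```text
clock: 16.62
tcp_pos: [0.4434, 0.3278, 0.0789]
orientation: [3.14, -0.004, -0.002]
contact_force: [-0.2, -0.2, -1.5]
grip_width: 0.0374
```

Emit:
{"fn": "send_rows", "kwargs": {"deltas": [[0.4, 0, 0, 0.06, 0, 0, 0], [0.4, 0, 0, 0.12, 0, 0, 0], [0.4, 0, 0, 0.17, 0, 0, 0], [0.4, 0, 0, 0.21, 0, 0, 0], [0.4, 0, 0, 0.24, 0, 0, 0], [0.4, 0, 0, 0.26, 0, 0, 0], [0.4, 0, 0, 0.26, 0, 0, 0]]}}

```text
clock: 17.2
tcp_pos: [0.4429, 0.3296, 0.0403]
orientation: [3.141, 0.001, -0.001]
contact_force: [0.2, -0.2, -1.5]
grip_width: 0.0375
```

Run:
```python
from h import *
p,y=st()
```

```text
17.2 [0.4429 0.3296 0.0403] [-1.42  0.8   0.94  2.04 -0.93  0.81 -1.49] yaw -89.97 [-6.e-04 -5.e-04 -1.e+00] F [ 0.2 -0.2 -1.5] M [-0.04 -0.02 -0.02] w 0.037495135965464915
```

Fine steps down until contact shows in the force.

Emit:
{"fn": "send_rows", "kwargs": {"deltas": [[0.4, 0, 0, 0.006, 0, 0, 0], [0.4, 0, 0, 0.012, 0, 0, 0], [0.4, 0, 0, 0.018, 0, 0, 0], [0.4, 0, 0, 0.018, 0, 0, 0]]}}

```text
clock: 17.53
tcp_pos: [0.4432, 0.3298, 0.0382]
orientation: [-3.141, -0.001, -0.0]
contact_force: [-0.2, 0.1, -1.8]
grip_width: 0.0375
```

Run:
```python
from h import *
p,y=st()
```

```text
17.53 [0.4432 0.3298 0.0382] [-1.42  0.8   0.93  2.04 -0.93  0.8  -1.48] yaw -89.97 [ 1.e-04  1.e-04 -1.e+00] F [-0.2  0.1 -1.8] M [-0.02 -0.    0.03] w 0.03749185853606071
```

Emit:
{"fn": "send_rows", "kwargs": {"deltas": [[0.4, 0, 0, 0.005, 0, 0, 0], [0.4, 0, 0, 0.009, 0, 0, 0], [0.4, 0, 0, 0.009, 0, 0, 0]]}}

```text
clock: 17.78
tcp_pos: [0.4433, 0.3298, 0.037]
orientation: [-3.141, -0.001, -0.0]
contact_force: [-1.0, -0.1, 0.0]
grip_width: 0.0375
```

Emit:
{"fn": "send_rows", "kwargs": {"deltas": [[0.4, 0, 0, 0.005, 0, 0, 0], [0.4, 0, 0, 0.007, 0, 0, 0], [0.4, 0, 0, 0.007, 0, 0, 0]]}}

```text
clock: 18.03
tcp_pos: [0.4433, 0.3297, 0.0369]
orientation: [-3.14, -0.0, 0.001]
contact_force: [-5.5, -1.5, 13.4]
grip_width: 0.0379
```

Contact with the floor. I'll relieve the pressure slightly and then open partway, so the fingers stay clear of the walls.

Emit:
{"fn": "send_rows", "kwargs": {"deltas": [[0.4, 0, 0, -0.005, 0, 0, 0], [0.4, 0, 0, -0.005, 0, 0, 0]]}}

```text
clock: 18.2
tcp_pos: [0.4434, 0.3298, 0.0369]
orientation: [-3.141, -0.0, -0.0]
contact_force: [-2.0, 0.0, 5.5]
grip_width: 0.0378
```

Emit:
{"fn": "send_rows", "kwargs": {"deltas": [[0.48, 0, 0, 0, 0, 0, 0], [0.55, 0, 0, 0, 0, 0, 0], [0.65, 0, 0, 0, 0, 0, 0], [0.65, 0, 0, 0, 0, 0, 0], [0.65, 0, 0, 0, 0, 0, 0]]}}

```text
clock: 18.62
tcp_pos: [0.4432, 0.3297, 0.0364]
orientation: [3.141, 0.001, -0.0]
contact_force: [-0.2, -0.0, 0.6]
grip_width: 0.0553
```

Emit:
{"fn": "send_rows", "kwargs": {"deltas": [[0.65, 0, 0, -0.03, 0, 0, 0], [0.65, 0, 0, -0.1, 0, 0, 0], [0.65, 0, 0, -0.2, 0, 0, 0], [0.65, 0, 0, -0.35, 0, 0, 0], [0.65, 0, 0, -0.5, 0, 0, 0], [0.65, 0, 0, -0.7, 0, 0, 0], [0.65, 0, 0, -0.9, 0, 0, 0], [0.65, 0, 0, -1, 0, 0, 0], [0.65, 0, 0, -1, 0, 0, 0]]}}

```text
clock: 19.37
tcp_pos: [0.4452, 0.3302, 0.1906]
orientation: [-3.138, 0.0, -0.007]
contact_force: [0.1, 0.5, -0.4]
grip_width: 0.0556
```

Run:
```python
from h import *
p,y=st()
f=grab('top');g=grab('side')
a=cv2.resize(g['pixels'][90:250,200:360],(400,400),interpolation=cv2.INTER_CUBIC)
b=cv2.resize(f['pixels'][170:280,160:270],(400,400),interpolation=cv2.INTER_CUBIC)
cv2.imwrite('pics/end.png',np.hstack([a,b])[:,:,::-1])
```

```text
19.37 [0.4452 0.3302 0.1906] [-1.59  0.63  1.2   1.95 -0.69  1.04 -1.65] yaw -90.01 [ 0.0044  0.0041 -1.    ] F [ 0.1  0.5 -0.4] M [-0.   -0.03 -0.02] w 0.05557194791074326
```

View pics/end.png

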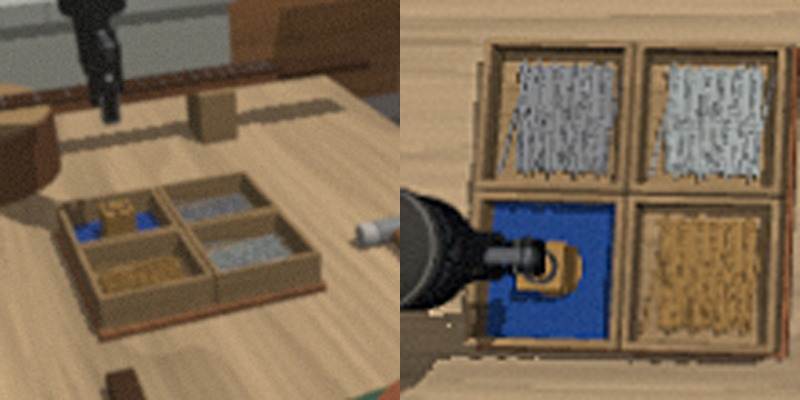

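The nut stands upright near the middle of the blue box, at (550,270) in the top crop and (118,215) in the side crop. The gripper is clear above it with no contact force, so I'll let the arm settle and hand in.

Emit:
{"fn": "send_rows", "kwargs": {"deltas": [[0.65, 0, 0, 0, 0, 0, 0], [0.65, 0, 0, 0, 0, 0, 0], [0.65, 0, 0, 0, 0, 0, 0]]}}

```text
clock: 19.72
tcp_pos: [0.4427, 0.3293, 0.1856]
orientation: [3.14, 0.0, -0.002]
contact_force: [0.2, -0.3, -0.0]
grip_width: 0.0554
```

```bash
python3 -c "
from h import *
st(); print(r.hand_in())"
```

```text
19.72 [0.4427 0.3293 0.1856] [-1.59  0.63  1.19  1.96 -0.69  1.04 -1.65] yaw -89.99 [-0.0012 -0.0012 -1.    ] F [ 0.2 -0.3 -0. ] M [-0.01  0.    0.04] w 0.05542350384788072
the job is handed in; nothing more can be done
None
```

I unscrewed the middle-sized nut about 300° clockwise, following it up by feel. I then lifted it off, set it down in the blue-lined box, released it and handed the job in at 19.7 s; no verdict was reported.

- **Unscrewing:** the largest reading at the wrist while on the thread was about 8 N, which is not the nut–grinder force itself. A first test lift after about 275° still met resistance (-4.4 N), so I turned it about 25° more. It then lifted with only its own weight showing.
- **Set-down:** contact with the floor briefly reached about 14 N, and I eased it to about 6 N before opening the fingers.
- **Last checks:** in both views the nut stands upright near the middle of the box. The gripper is about 15 cm above where it let go, and the contact force is about zero. I moved nothing else on purpose, but I did not re-measure the mallet, glue bottle or file at the end.

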